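Press the jar caps home and hold the florist's chest open

ROBOT

A 6-joint arm with a two-finger parallel gripper is mounted at the origin on the work surface. World frame = base frame: x ahead of the robot, y to its left, z up, the work surface at z = 0. Lengths are in m, angles in degrees, forces in N, time in s.
With the tool pointing down it reaches from about 0.35 to 0.8 m from the base axis. Payload 7.3 kg.
Tool frame: the origin (TCP) lies at the very end of the fingers, on their centre line; the grasp point (between the pads) lies 19 mm behind it; z points along the fingers, y is the line along which they close (so a half turn about z gives the same grasp; the last joint's range is limited). The gripper opens to 85 mm and grips with 20 to 120 N. Pads are 22 mm wide; open, the fingers measure 114 mm over their backs; the gripper's body (76 mm by 85 mm) begins 54 mm behind the grasp point. The pads swing forward as they close: fully open they stand 13 mm farther back than shut.
Start: joints at [-75.745, 19.595, 87.324, -0, 73.075, -8.365], TCP at [0.202, -0.485, 0.231] pointing down, gripper open.
Joint ranges: [-145.02, 145.02], [-44.19, 115.74], [2.07, 154.8], [-57.11, 237.11], [16.16, 152.29], [-177.93, 177.93]. Speed limits (degrees/s): [147.25, 147.25, 180, 180, 180, 180].

INTERFACE

Orientations are given as a 3x3 rotation matrix whose columns are the frame's x, y, z axes.
In Python, from bench import get_obs, read_camera, job_done, look_for gives the robot as it stands.
- The arm moves only by the shell command python3 -m inch 'ROWS'. ROWS is JSON, a list of rows, each an object with "fingers": the finger opening in m, from 0 to 0.0854; "travel": the shift along the world's x, y, z in m, a list of three; "turn": the turn, a rotation vector about the world's x, y, z in rad, a list of three. In form: [{"fingers": fingers, "travel": [x, y, z], "turn": [ax, ay, az]}, ...]. A call has 1 to 20 rows; each row shifts and turns the commanded pose from where the row before left it; what a row does not reach is not made up. A row lasts 1/12 s, in which the tool goes at most 41.7 mm and 7.16 degrees, less where a joint would pass 70% of its speed; a pose out of reach is approached as far as the arm can. A call with a gripper value outside its range is refused whole. The fingers move at their own pace and stop on an object; the grip force is fixed at half the most. Time passes only in rows, so rows that do not move let the fingers close. It gives the time, the measured TCP pose, the force, the opening and the grip force at its end, in the units of the state.
- get_obs(): the state, without advancing time (a new reading comes with each control period).
- read_camera(name): name is "scene" or "top" or "wrist"; returns a dict with "pixels" (420x560x3 uint8, red, green, blue), "mtx" (3x3 intrinsics, pixels), "rvec" (rotation vector, rad) and "tvec" (3), from world to camera coordinates, as OpenCV has them. Camera axes: x right, y down, z forward; pixel columns grow to the right and rows downward; lengths in m; the calibration is good to about 2 mm. The wrist camera is an equidistant fisheye: a pixel r from the principal point sees the ray r / f radians off the axis. A picture is of the moment at which its call begins. There is no depth.
- job_done(): hands the job in; it is judged then, once.
Trained networks look in a picture, given as the dict that the camera call returned (one of the last four; its "shot" number tells which), for a name from the list of things; names that differ only in an ending like _2 or _b are one class to them, and where a whole thing is asked for, a point or a joint stands for the part that bears it (a point fixed in the world has none). Each returns a list of dicts, best first, with "p" (0 to 1); they miss things now and then, are a little off and sometimes report something else, mostly with a low value. They report only what shows in the picture. A call takes as long as a camera call. They do not tell look-alikes from the thing itself.
- look_for(label, picture): "position" ([column, row] in pixels, amid what is visible of it).
The state is a dict: "t": time; "joints": joint angles; "joint_velocities": joint speeds; "tau": joint torques, N m; "ee_pos": TCP position; "eef_rot": TCP orientation; "force": force on the tool from outside, world axes, zero at the start; "ft_torque": the same for the moment, N m; "width": finger opening in m; "grasp_force": force on a finger pad.
Only numpy, scipy, OpenCV 4.12 (cv2) and the standard library are available. Lean on these libraries where they do the work, as an engineer would, in place of code of your own. Each camera call takes 0.05 s, during which the arm holds its last target. There are 200 camera calls.

TASK

I am about to put the two white storage jars away: first press both grey caps straight down until they are fully home, with the chest still shut. Then lift the wooden chest's lid by the barrel pull at its front and hold it open at 60 degrees from shut; it springs shut if let go, so finish still holding the lid there, steady, in the fingers. Leave the jars standing where they are, and do not disturb the other things on the table.

Things in the scene. Friction and masses are not known exactly. Their poses are not given: they have to be found in the camera images.
- chest: Open wooden chest fixed to the table, 200 (its x) x 240 (its y) x 90 mm high, walls 10 mm; origin at the centre of its underside, its front (with the lid pull) faces its own -x, towards the robot. Closed on top by a flat hinged wooden lid, 200 x 240 x 12 mm, top face 102 mm above the table when shut.
- chest_lid (a joint): Opening angle of the chest lid in rad: 0 shut flat, growing as the front edge rises, stop at 1.75. A light spring and the lid's own weight (about 0.4 kg) shut it from any angle; holding it at the pull takes about 2 to 4 N.
- lid_hinge (a point): Point on the hinge line of the lid, middle of the chest's far (+x) top edge, 90 mm above the table; the hinge line runs along the chest's y.
- lid_pull (a point): Centre of the lid's pull: a steel barrel, 24 mm diameter, 36 mm long, along the chest's y, 23 mm clear in front of the lid's edge on a 10 mm stem at its middle. Shut, it is 96 mm above the table, free air beneath and beside; 235 mm from the hinge line and 6 mm above it; moves with the lid. Pinched on its two flat ends it can turn between the fingers as the lid opens.
- tall_jar: Tall white round storage jar, loose on the table, 76 mm diameter, about 0.4 to 0.5 kg; origin at the centre of its underside. Its top is a flat grey push-on cap 78 mm across and 12 mm thick; when the cap is home its top is 114 mm above the table.
- tall_jar_cap (a joint): How far the tall jar's cap stands up from its seat, in m: 0 fully home, at most 0.012; it starts 6 to 11 mm up. It moves straight down against about 5 N and stays where it is left.
- tall_jar_cap_top (a point): Centre of the flat top face of the tall jar's cap; moves with the cap.
- squat_jar: Squat white round storage jar, loose on the table, 96 mm diameter, about 0.4 to 0.5 kg; origin at the centre of its underside. Its top is a flat grey push-on cap 98 mm across and 12 mm thick; when the cap is home its top is 74 mm above the table.
- squat_jar_cap (a joint): How far the squat jar's cap stands up from its seat, in m: 0 fully home, at most 0.012; it starts 6 to 11 mm up. It moves straight down against about 5 N and stays where it is left.
- squat_jar_cap_top (a point): Centre of the flat top face of the squat jar's cap; moves with the cap.
- tape_roll: Bystander, to be left alone: clear tape roll lying flat, 84 mm across, 30 mm high; origin at the centre of its underside.
- scissors: Bystander, to be left alone: scissors lying flat, about 170 mm long, 10 mm high; origin at the centre of its underside (near its pivot).
- ribbon_spool: Bystander, to be left alone: paper ribbon spool standing on end, 72 mm across, 46 mm high; origin at the centre of its underside.
- foam_brick: Bystander, to be left alone: dark green foam brick, 110 x 230 x 80 mm high; origin at the centre of its underside.
- spray_bottle: Bystander, to be left alone: white spray bottle, 76 mm across, about 200 mm high; origin at the centre of its underside.
- planter: Bystander, to be left alone: white square planter pot, 85 x 85 x 80 mm high; origin at the centre of its underside.
There are look-alikes about, which are no part of the job. Leave any blue or green look-alike of the tall_jar alone. Leave any black look-alike of the squat_jar alone.

How it is judged:
By the outcome, as a careful person would: the job done as asked, in the order asked, and still so for the second after the job is handed in, while the arm keeps its last pose, push and grip.
It also fails if it takes over 64 s, if anything falls off the work surface, if the arm or the gripper's body presses on something with over 40 N, if the wrist force passes 120 N, or if a joint passes its speed limit or range.

## Working session

There is one attempt and no reset: what is moved stays moved. The work goes in short steps, Python scripts to look and compute and a shell command to move; the robot and the scene stay as the last step left them, time stands still between calls to the robot, and variables do not carry over. Pictures are saved under pics/ and viewed, at most 10 in all, crops included, and the job is handed in when it is done.

```bash
mkdir -p pics; ls; cat > h.py <<'E'
import numpy as np, cv2
from bench import get_obs, read_camera, job_done, look_for
def ray(c,px):
    R,_=cv2.Rodrigues(np.array(c["rvec"],float)); t=np.array(c["tvec"],float).ravel(); K=np.array(c["mtx"],float)
    x=(px[0]-K[0,2])/K[0,0]; y=(px[1]-K[1,2])/K[1,1]
    if c.get("fish"):
        r=np.hypot(x,y); d=np.array([x/r*np.sin(r),y/r*np.sin(r),np.cos(r)]) if r>1e-9 else np.array([0,0,1.])
    else: d=np.array([x,y,1.])
    d=R.T@d; return -R.T@t, d/np.linalg.norm(d)
def atz(c,px,z):
    o,d=ray(c,px); return o+d*(z-o[2])/d[2]
def tri(rs):
    A=sum(np.eye(3)-np.outer(d,d) for o,d in rs); b=sum((np.eye(3)-np.outer(d,d))@o for o,d in rs)
    p=np.linalg.solve(A,b); return p,[float(np.linalg.norm((np.eye(3)-np.outer(d,d))@(p-o))) for o,d in rs]
def proj(c,P):
    R,_=cv2.Rodrigues(np.array(c["rvec"],float)); p=R@np.array(P)+np.array(c["tvec"],float).ravel(); K=np.array(c["mtx"],float)
    if c.get("fish"):
        th=np.arctan2(np.hypot(p[0],p[1]),p[2]); s=th/np.hypot(p[0],p[1]); q=p[:2]*s
    else: q=p[:2]/p[2]
    return np.array([K[0,0]*q[0]+K[0,2],K[1,1]*q[1]+K[1,2]])
def cam(n):
    c=read_camera(n); c["fish"]=(n=="wrist"); return c
def save(c,f): cv2.imwrite("pics/"+f,cv2.cvtColor(np.asarray(c["pixels"],np.uint8),cv2.COLOR_RGB2BGR))
E
python3 - <<'E'
from h import *
np.set_printoptions(precision=3,suppress=True)
C={n:cam(n) for n in("scene","top")}
for n,c in C.items():
    save(c,n+"0.png"); print(n,c["mtx"],ray(c,(280,210)))
    for l in ["chest","lid_pull","tall_jar","squat_jar","tall_jar_cap_top","squat_jar_cap_top","spray_bottle","foam_brick","planter","tape_roll","scissors","ribbon_spool"]:
        print(n,l,[(np.round(r["position"],1).tolist(),round(r["p"],2)) for r in look_for(l,c)][:4])
E
```

```text
pics
scene [[487.701   0.    283.971]
 [  0.    487.701 216.464]
 [  0.      0.      1.   ]] (array([1.182, 0.894, 1.093]), array([-0.434, -0.659, -0.614]))
scene chest [([291.6, 303.9], 0.81)]
scene lid_pull [([292.1, 292.0], 0.83)]
scene tall_jar [([272.7, 215.3], 0.98), ([262.5, 248.0], 0.98), ([319.2, 214.0], 0.76), ([203.9, 245.2], 0.61)]
scene squat_jar [([255.3, 201.2], 0.78), ([304.7, 174.2], 0.61)]
scene tall_jar_cap_top [([263.9, 237.3], 0.66), ([272.8, 205.9], 0.6), ([318.8, 204.3], 0.56)]
scene squat_jar_cap_top [([300.2, 165.2], 0.7), ([254.1, 195.1], 0.68)]
scene spray_bottle [([206.2, 244.7], 0.75)]
scene foam_brick [([234.8, 166.9], 0.97)]
scene planter [([213.6, 221.0], 0.93), ([272.3, 205.7], 0.28)]
scene tape_roll [([327.0, 246.0], 0.71), ([273.0, 205.8], 0.52), ([302.5, 201.8], 0.15)]
scene scissors [([204.3, 244.8], 0.61), ([306.9, 201.5], 0.6)]
scene ribbon_spool [([427.2, 320.3], 0.91)]
top [[532.027   0.    281.238]
 [  0.    532.027 212.25 ]
 [  0.      0.      1.   ]] (array([ 0.337, -0.126,  1.652]), array([ 0.119, -0.003, -0.993]))
top chest [([186.7, 172.7], 0.82)]
top lid_pull [([189.2, 170.4], 0.59)]
top tall_jar [([299.2, 216.7], 0.72), ([261.5, 183.2], 0.65), ([276.3, 267.5], 0.58), ([425.5, 237.1], 0.34)]
top squat_jar [([368.2, 309.3], 0.87), ([339.3, 231.0], 0.62)]
top tall_jar_cap_top [([257.1, 183.6], 0.91), ([298.9, 219.1], 0.88), ([278.6, 269.5], 0.87)]
top squat_jar_cap_top [([338.2, 223.7], 0.69), ([370.8, 305.7], 0.65)]
top spray_bottle [([293.2, 131.5], 0.91)]
top foam_brick [([426.9, 236.2], 0.61), ([300.2, 218.7], 0.4), ([333.4, 158.8], 0.18)]
top planter [([333.0, 158.2], 0.61), ([187.2, 174.3], 0.44)]
top tape_roll [([228.1, 241.8], 0.54)]
top scissors [([332.3, 272.6], 0.78), ([424.4, 234.1], 0.5), ([188.6, 167.0], 0.39)]
top ribbon_spool [([112.4, 270.2], 0.97)]
```

View pics/scene0.png

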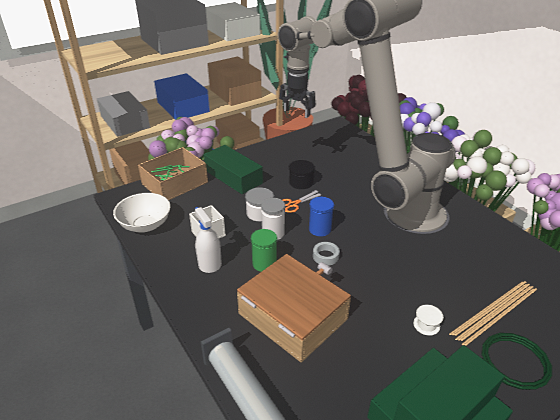

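View pics/top0.png

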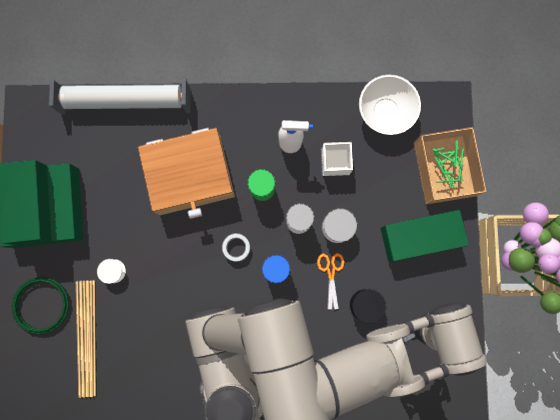

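The scene view shows the robot behind the table. The chest is at about (292,303) and its pull at (325,268), with the tape roll just next to it at (326,252).

Tall-jar candidates in the top view:
- white with grey cap at (299,218)
- green at (261,184)
- blue at (276,268)

Squat-jar candidates in the top view:
- white with grey cap at (339,226)
- black at (368,308)

I choose the two with grey caps. The chest pull is at (195,212) in the top view.

```bash
python3 - <<'E'
from h import *
np.set_printoptions(precision=3,suppress=True)
t=cam("top"); s=cam("scene")
for l in ["tall_jar_cap_top","squat_jar_cap_top"]:
    for c,n in((t,"top"),(s,"scene")):
        print(n,l,[np.round(r["position"],1).tolist() for r in look_for(l,c)][:4])
for n,a,b,z in(("tall",(299,218),(272.8,205.5),.122),("squat",(339,225),(258,196),.082)):
    print(n,tri([ray(t,a),ray(s,b)]),atz(t,a,z),atz(s,b,z))
print("pull",tri([ray(t,(195,212.5)),ray(s,(323,269))]),atz(t,(195,212.5),.096))
for p in [(139,146),(218,129),(232,178),(150,212)]: print(p,atz(t,p,.102))
a=cv2.resize(t["pixels"][110:270,125:365],None,fx=3.2,fy=3.2,interpolation=cv2.INTER_CUBIC)
b=cv2.resize(s["pixels"][150:370,190:390],None,fx=3.2*160/220,fy=3.2*160/220,interpolation=cv2.INTER_CUBIC)
a=cv2.resize(a,(440,293))
b=cv2.resize(s["pixels"][170:320,190:390],(440,330),interpolation=cv2.INTER_CUBIC)
a=cv2.resize(t["pixels"][115:265,130:370],(790,494),interpolation=cv2.INTER_CUBIC)
cv2.imwrite("pics/ct.png",a[:,:,::-1])
b=cv2.resize(s["pixels"][180:360,190:400],(700,600),interpolation=cv2.INTER_CUBIC)
cv2.imwrite("pics/cs.png",b[:,:,::-1])
E
```

```text
top tall_jar_cap_top [[278.8, 271.1], [257.8, 184.4], [298.0, 216.8], [292.3, 132.4]]
scene tall_jar_cap_top [[262.4, 240.0], [271.8, 208.2], [318.9, 205.6], [256.3, 193.6]]
top squat_jar_cap_top [[339.9, 225.2], [369.3, 307.6], [187.8, 172.4], [228.2, 241.9]]
scene squat_jar_cap_top [[299.6, 164.0], [257.3, 196.3], [296.3, 294.3]]
tall (array([ 0.498, -0.187,  0.115]), [0.00041601208950565224, 0.0004160120895056556]) [ 0.497 -0.186  0.122] [ 0.503 -0.18   0.122]
squat (array([ 0.481, -0.308,  0.073]), [0.0016049254466521592, 0.0016049254466520431]) [ 0.479 -0.306  0.082] [ 0.489 -0.298  0.082]
pull (array([0.52 , 0.119, 0.089]), [0.0005492528057153157, 0.0005492528057153556]) [0.519 0.119 0.096]
(139, 146) [0.719 0.286 0.102]
(218, 129) [0.768 0.051 0.102]
(232, 178) [0.62  0.009 0.102]
(150, 212) [0.521 0.249 0.102]
```

View pics/ct.png

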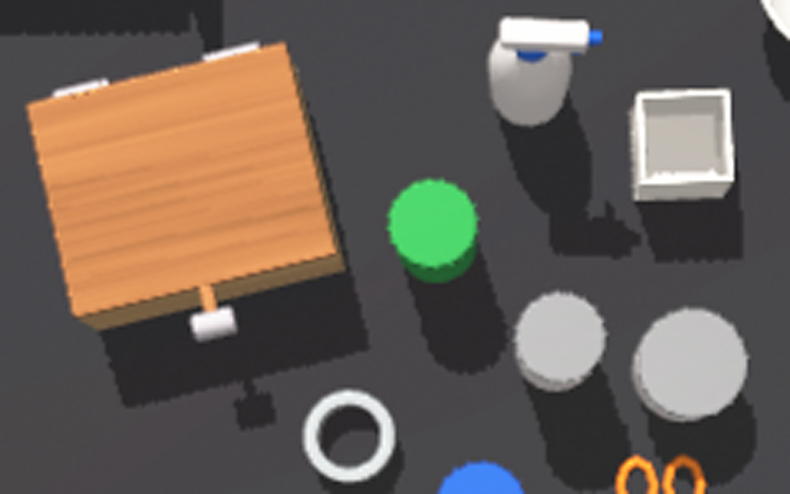

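View pics/cs.png

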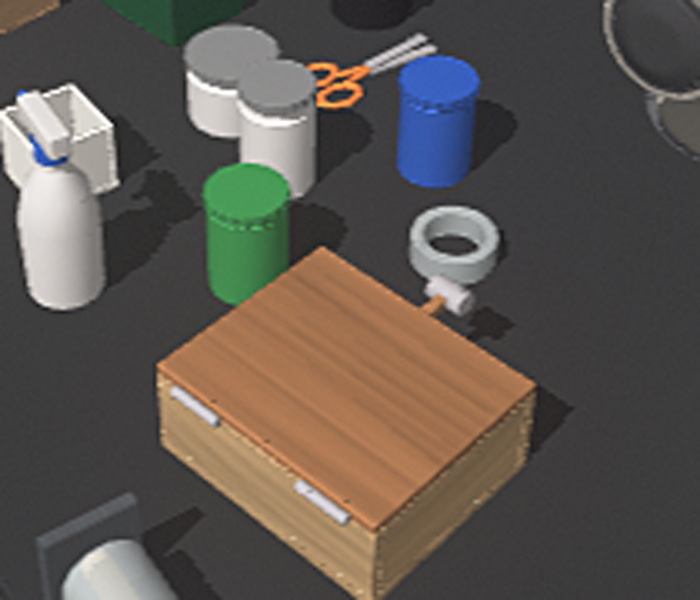

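The crops confirm the choice: white jars with grey caps at top-view pixels (300,217) and (340,225), and the pull at (195,213). I'll refine the positions from the crop pixels.

```bash
python3 - <<'E'
from h import *
np.set_printoptions(precision=4,suppress=True)
t=cam("top"); s=cam("scene")
T=lambda u,v:(130+u/3.292,115+v/3.293); S=lambda u,v:(190+u/3.333,180+v/3.333)
for n,a,b,z in(("tall",T(561,336),S(277,84),.122),("squat",T(690,362),S(231,53),.082),("pull",T(213,323),S(449,296),.096)):
    print(n,tri([ray(t,a),ray(s,b)]),atz(t,a,z),atz(s,b,z))
K=[atz(t,T(*p),.102) for p in [(27,104),(285,43),(338,255),(75,318)]]
for k in K: print(k)
fl,fr,nr,nl=K; c=sum(K)/4; print("c",c, "yaw",[np.degrees(np.arctan2(*(a-b)[[1,0]])) for a,b in((fl,nl),(fr,nr))],[np.degrees(np.arctan2(-(a-b)[0],(a-b)[1])) for a,b in((fl,fr),(nl,nr))])
for p in [(fl,fr),(nl,nr),(fl,nl),(fr,nr)]: print(np.linalg.norm(p[0]-p[1]))
o=get_obs(); print(o["ee_pos"],o["eef_rot"],o["t"],o["width"])
w=cam("wrist"); print(w["mtx"],ray(w,(w["mtx"][0][2]+.01,w["mtx"][1][2])))
E
```

```text
tall (array([ 0.4984, -0.1891,  0.1158]), [0.0023693085829157626, 0.0023693085829158736]) [ 0.4996 -0.1902  0.122 ] [ 0.5011 -0.1805  0.122 ]
squat (array([ 0.4791, -0.3081,  0.0726]), [0.0012497799413536278, 0.001249779941353651]) [ 0.4793 -0.3078  0.082 ] [ 0.4847 -0.2961  0.082 ]
pull (array([0.5169, 0.1212, 0.0897]), [0.0009634434122180949, 0.0009634434122181068]) [0.5169 0.1195 0.096 ] [0.5204 0.1266 0.096 ]
[0.7168 0.2882 0.102 ]
[0.7713 0.0556 0.102 ]
[0.5764 0.0074 0.102 ]
[0.5219 0.2414 0.102 ]
c [0.6466 0.1481 0.102 ] yaw [np.float64(13.500478848398393), np.float64(13.899291151426045)] [np.float64(13.191411856496385), np.float64(13.132025808769228)]
0.23884937098216716
0.24024786019769445
0.20044115889729777
0.2007025728549223
[ 0.202  -0.4846  0.2313] [[ 0.9231  0.3846  0.0001]
 [ 0.3846 -0.9231 -0.0001]
 [ 0.      0.0001 -1.    ]] 1.7 0.0854115455889785
[[325.1923   0.     277.4461]
 [  0.     325.1923 210.8003]
 [  0.       0.       1.    ]] (array([ 0.2732, -0.4555,  0.3729]), array([-0.2793, -0.116 , -0.9532]))
```

```bash
python3 -m inch '[{"fingers":0,"travel":[0.03,0.02,0],"turn":[0,0,0]},{"fingers":0,"travel":[0.03,0.02,0],"turn":[0,0,0]},{"fingers":0,"travel":[0.031,0.02,0],"turn":[0,0,0]},{"fingers":0,"travel":[0.031,0.02,0],"turn":[0,0,0]},{"fingers":0,"travel":[0.031,0.02,0],"turn":[0,0,0]},{"fingers":0,"travel":[0.031,0.02,0],"turn":[0,0,0]},{"fingers":0,"travel":[0.031,0.02,0],"turn":[0,0,0]},{"fingers":0,"travel":[0.031,0.02,0],"turn":[0,0,0]},{"fingers":0,"travel":[0.031,0.018,0],"turn":[0,0,0]},{"fingers":0,"travel":[0,0,0],"turn":[0,0,0]},{"fingers":0,"travel":[0,0,0],"turn":[0,0,0]}]'
python3 - <<'E'
from h import *
np.set_printoptions(precision=4,suppress=True)
w=cam("wrist"); save(w,"w1.png"); t=cam("top")
o=get_obs(); print(o["ee_pos"],o["force"],o["width"])
for n,P in(("tall",(.4996,-.1902,.122)),("squat",(.4793,-.3078,.082))): print(n,"expected",proj(w,P))
for l in ["tall_jar_cap_top","squat_jar_cap_top"]: print(l,[(np.round(r["position"],1),round(r["p"],2)) for r in look_for(l,w)])
E
```

```text
t: 2.67
ee_pos: [0.4802, -0.3053, 0.231]
eef_rot: [[0.922, 0.388, -0.0], [0.388, -0.922, 0.0], [-0.0, -0.0, -1.0]]
force: [-0.4, 0.4, -0.6]
width: -0.0003
grasp_force: 0.0
[ 0.4785 -0.3068  0.2311] [ 0.0458 -0.1296 -0.1923] -0.00022034570420732534
tall expected [154.0526 133.5633]
squat expected [279.1562 196.9957]
tall_jar_cap_top [(array([88.8, 10.6]), 0.96), (array([156.7, 132.8]), 0.86), (array([277.1, 191.2]), 0.59)]
squat_jar_cap_top [(array([278.7, 191.9]), 0.94), (array([16.2,  2.8]), 0.51), (array([274.2, 358.7]), 0.49)]
```

View pics/w1.png

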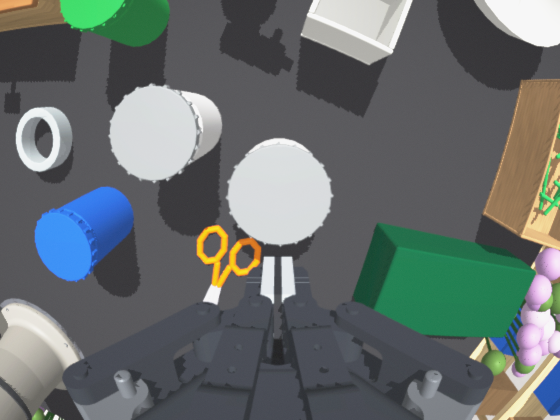

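The wrist view agrees: squat cap at (279,191) and tall cap at (155,132), each within about 5 mm of my estimates. I'll press the squat cap now.

```bash
python3 -m inch '[{"fingers":0,"travel":[0.003,0,-0.03],"turn":[0,0,0]},{"fingers":0,"travel":[0,0,-0.035],"turn":[0,0,0]},{"fingers":0,"travel":[0,0,-0.035],"turn":[0,0,0]},{"fingers":0,"travel":[0,0,-0.025],"turn":[0,0,0]},{"fingers":0,"travel":[0,0,-0.01],"turn":[0,0,0]},{"fingers":0,"travel":[0,0,-0.005],"turn":[0,0,0]},{"fingers":0,"travel":[0,0,-0.004],"turn":[0,0,0]},{"fingers":0,"travel":[0,0,-0.004],"turn":[0,0,0]},{"fingers":0,"travel":[0,0,-0.003],"turn":[0,0,0]},{"fingers":0,"travel":[0,0,0],"turn":[0,0,0]},{"fingers":0,"travel":[0,0,0],"turn":[0,0,0]}]'
```

```text
t: 3.78
ee_pos: [0.4823, -0.3069, 0.0811]
eef_rot: [[0.923, 0.385, 0.001], [0.385, -0.923, -0.001], [0.001, 0.001, -1.0]]
force: [-0.6, -0.6, -0.4]
width: -0.0006
grasp_force: 0.0
```

```bash
python3 -m inch '[{"fingers":0,"travel":[0,0,-0.002],"turn":[0,0,0]},{"fingers":0,"travel":[0,0,-0.002],"turn":[0,0,0]},{"fingers":0,"travel":[0,0,0],"turn":[0,0,0]}]'
```

```text
t: 4.03
ee_pos: [0.4825, -0.307, 0.0769]
eef_rot: [[0.923, 0.385, 0.001], [0.385, -0.923, -0.001], [0.001, 0.002, -1.0]]
force: [1.1, -1.2, 3.7]
width: 0.0
grasp_force: 1.8
```

```bash
python3 -m inch '[{"fingers":0,"travel":[0,0,-0.002],"turn":[0,0,0]},{"fingers":0,"travel":[0,0,-0.001],"turn":[0,0,0]},{"fingers":0,"travel":[0,0,0],"turn":[0,0,0]}]'
```

```text
t: 4.28
ee_pos: [0.4825, -0.307, 0.074]
eef_rot: [[0.923, 0.385, 0.001], [0.385, -0.923, -0.001], [0.001, 0.002, -1.0]]
force: [-0.4, 1.0, 5.9]
width: -0.0002
grasp_force: 3.4
```

```bash
python3 -m inch '[{"fingers":0,"travel":[0,0,-0.0015],"turn":[0,0,0]},{"fingers":0,"travel":[0,0,0],"turn":[0,0,0]}]'
```

```text
t: 4.45
ee_pos: [0.4825, -0.307, 0.0739]
eef_rot: [[0.923, 0.385, 0.002], [0.385, -0.923, -0.002], [0.001, 0.002, -1.0]]
force: [-2.1, 2.5, 16.3]
width: -0.0001
grasp_force: 8.6
```

Squat cap is home: hard stop at 0.074 m. A touch more to be sure, then over to the tall jar.

```bash
python3 -m inch '[{"fingers":0,"travel":[0,0,-0.001],"turn":[0,0,0]},{"fingers":0,"travel":[0,0,0],"turn":[0,0,0]},{"fingers":0,"travel":[0,0,0.015],"turn":[0,0,0]},{"fingers":0,"travel":[0,0,0.035],"turn":[0,0,0]},{"fingers":0,"travel":[0,0,0.035],"turn":[0,0,0]},{"fingers":0,"travel":[0.004,0.03,0],"turn":[0,0,0]},{"fingers":0,"travel":[0.005,0.03,0],"turn":[0,0,0]},{"fingers":0,"travel":[0.005,0.03,0],"turn":[0,0,0]},{"fingers":0,"travel":[0.004,0.028,0],"turn":[0,0,0]},{"fingers":0,"travel":[0,0,-0.013],"turn":[0,0,0]},{"fingers":0,"travel":[0,0,-0.006],"turn":[0,0,0]},{"fingers":0,"travel":[0,0,-0.006],"turn":[0,0,0]},{"fingers":0,"travel":[0,0,-0.005],"turn":[0,0,0]},{"fingers":0,"travel":[0,0,-0.004],"turn":[0,0,0]},{"fingers":0,"travel":[0,0,-0.003],"turn":[0,0,0]},{"fingers":0,"travel":[0,0,0],"turn":[0,0,0]}]'
```

```text
t: 5.78
ee_pos: [0.4997, -0.1892, 0.1183]
eef_rot: [[0.923, 0.384, -0.001], [0.384, -0.923, 0.0], [-0.0, -0.0, -1.0]]
force: [0.2, -0.6, -1.0]
width: 0.0002
grasp_force: 0.0
```

```bash
python3 -m inch '[{"fingers":0,"travel":[0,0,-0.002],"turn":[0,0,0]},{"fingers":0,"travel":[0,0,-0.001],"turn":[0,0,0]},{"fingers":0,"travel":[0,0,0],"turn":[0,0,0]}]'
```

```text
t: 6.03
ee_pos: [0.5, -0.1891, 0.1159]
eef_rot: [[0.923, 0.384, 0.0], [0.384, -0.923, -0.001], [0.0, 0.001, -1.0]]
force: [-0.2, -0.8, 2.5]
width: -0.0004
grasp_force: 1.2
```

```bash
python3 -m inch '[{"fingers":0,"travel":[0,0,-0.0015],"turn":[0,0,0]},{"fingers":0,"travel":[0,0,0],"turn":[0,0,0]}]'
```

```text
t: 6.2
ee_pos: [0.5001, -0.189, 0.1144]
eef_rot: [[0.923, 0.385, 0.001], [0.385, -0.923, -0.001], [0.0, 0.001, -1.0]]
force: [-0.8, -1.9, 4.7]
width: 0.0
grasp_force: 1.7
```

```bash
python3 -m inch '[{"fingers":0,"travel":[0,0,-0.0015],"turn":[0,0,0]},{"fingers":0,"travel":[0,0,-0.001],"turn":[0,0,0]},{"fingers":0,"travel":[0,0,0],"turn":[0,0,0]}]'
```

```text
t: 6.45
ee_pos: [0.5004, -0.1891, 0.1139]
eef_rot: [[0.923, 0.385, 0.002], [0.385, -0.923, -0.002], [0.001, 0.002, -1.0]]
force: [-6.3, 0.4, 18.9]
width: -0.0002
grasp_force: 9.5
```

Tall cap is home: hard stop at 0.114 m. Now I'll rise and travel to a standoff over the pull.

```bash
python3 -m inch '[{"fingers":0,"travel":[0,0,0.012],"turn":[0,0,0]},{"fingers":0,"travel":[0,0,0.035],"turn":[0,0,0]},{"fingers":0,"travel":[0,0,0.035],"turn":[0,0,0]},{"fingers":0,"travel":[0,0.03,0.01],"turn":[0,0,0]},{"fingers":0,"travel":[0,0.035,0],"turn":[0,0,0]},{"fingers":0,"travel":[0,0.035,0],"turn":[0,0,0]},{"fingers":0.085,"travel":[0,0.035,0],"turn":[0,0,-0.04]},{"fingers":0.085,"travel":[0,0.035,0],"turn":[0,0,-0.04]},{"fingers":0.085,"travel":[0,0.035,0],"turn":[0,0,-0.04]},{"fingers":0.085,"travel":[0,0.035,0],"turn":[0,0,-0.04]},{"fingers":0.085,"travel":[0,0.035,0],"turn":[0,0,0]},{"fingers":0.085,"travel":[0,0.025,0],"turn":[0,0,0]},{"fingers":0.085,"travel":[0,0,0],"turn":[0,0,0]},{"fingers":0.085,"travel":[0,0,0],"turn":[0,0,0]}]'
python3 - <<'E'
from h import *
np.set_printoptions(precision=4,suppress=True)
w=cam("wrist"); save(w,"w2.png"); t=cam("top"); s=cam("scene"); save(s,"s2.png")
o=get_obs(); print(o["ee_pos"],o["force"],o["width"])
print("pull expected",proj(w,(.516,.118,.096)))
print([(np.round(r["position"],1),round(r["p"],2)) for r in look_for("lid_pull",w)])
E
```

```text
t: 7.62
ee_pos: [0.4996, 0.1127, 0.2033]
eef_rot: [[0.972, 0.236, -0.001], [0.236, -0.972, 0.0], [-0.001, -0.0, -1.0]]
force: [-0.7, -0.3, -0.3]
width: 0.0852
grasp_force: 0.0
[0.4999 0.1105 0.2035] [-0.1911  0.032  -0.2454] 0.08479220126755563
pull expected [275.1977 187.5545]
[(array([272.3,  72.5]), 0.76), (array([273.6,  72.7]), 0.22)]
```

View pics/w2.png

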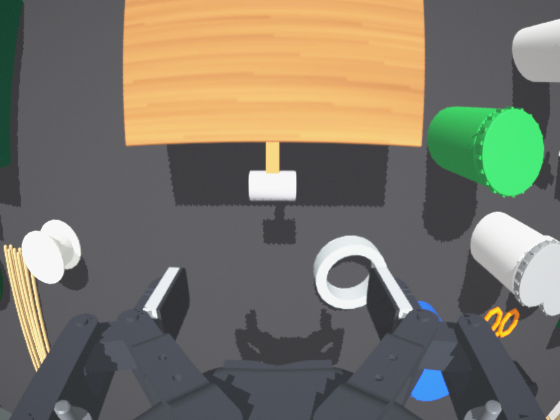

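View pics/s2.png

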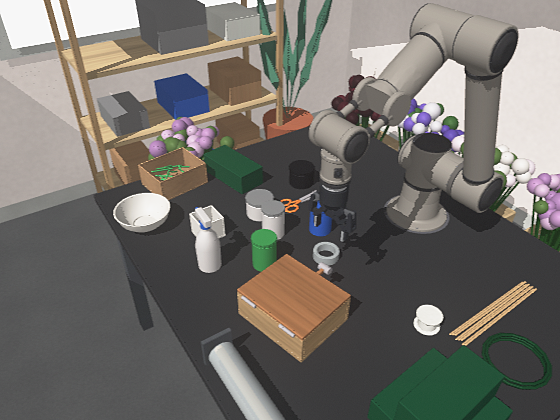

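The wrist view shows the pull at (272.5,185), square to the fingers, 3 px from prediction. In the scene view the jars still stand and nothing is disturbed. I'll check the pull's height by triangulating wrist and top views.

```bash
python3 - <<'E'
from h import *
np.set_printoptions(precision=4,suppress=True)
w=cam("wrist"); t=cam("top")
print(atz(w,(272.5,185),.096))
for px in((272.5,185),): print(tri([ray(w,px),ray(t,(194.7,213.1))]))
p=atz(w,(272.5,185),.096); o=get_obs(); print(o["ee_pos"], p-o["ee_pos"])
E
```

```text
[0.518  0.1181 0.096 ]
(array([0.5174, 0.1188, 0.0956]), [0.0008992169172531904, 0.0008992169172531093])
[0.5001 0.1103 0.2038] [ 0.0179  0.0077 -0.1078]
```

```bash
python3 -m inch '[{"fingers":0.085,"travel":[0.009,0.004,0],"turn":[0,0,0]},{"fingers":0.085,"travel":[0.0085,0.004,0],"turn":[0,0,0]},{"fingers":0.085,"travel":[0,0,-0.03],"turn":[0,0,0]},{"fingers":0.085,"travel":[0,0,-0.035],"turn":[0,0,0]},{"fingers":0.085,"travel":[0,0,-0.03],"turn":[0,0,0]},{"fingers":0.085,"travel":[0,0,-0.02],"turn":[0,0,0]},{"fingers":0.085,"travel":[0,0,-0.015],"turn":[0,0,0]},{"fingers":0.085,"travel":[0,0,0],"turn":[0,0,0]},{"fingers":0.085,"travel":[0,0,0],"turn":[0,0,0]}]'
python3 - <<'E'
from h import *
w=cam("wrist"); save(w,"w3.png")
E
```

```text
t: 8.67
ee_pos: [0.5173, 0.1188, 0.0735]
eef_rot: [[0.973, 0.232, -0.001], [0.232, -0.973, -0.0], [-0.001, -0.0, -1.0]]
force: [0.2, -1.3, 0.4]
width: 0.085
grasp_force: 0.0
```

View pics/w3.png

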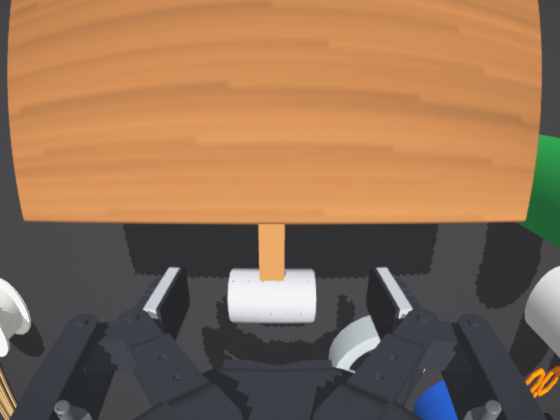

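The barrel, at (272,297), sits between the open pads at (170,295) and (390,295). It is centred within a couple of mm, so I'll close.

```bash
python3 -m inch '[{"fingers":0.02,"travel":[0,0,0],"turn":[0,0,0]},{"fingers":0.02,"travel":[0,0,0],"turn":[0,0,0]},{"fingers":0.02,"travel":[0,0,0],"turn":[0,0,0]},{"fingers":0.02,"travel":[0,0,0],"turn":[0,0,0]},{"fingers":0.02,"travel":[0,0,0],"turn":[0,0,0]},{"fingers":0.02,"travel":[0,0,0],"turn":[0,0,0]}]'
```

```text
t: 9.22
ee_pos: [0.5174, 0.1212, 0.0745]
eef_rot: [[0.973, 0.232, 0.001], [0.232, -0.973, 0.003], [0.001, -0.002, -1.0]]
force: [-2.1, 8.3, 1.7]
width: 0.0352
grasp_force: 64.2
```

```bash
python3 - <<'E'
from h import *
w=cam("wrist"); save(w,"w4.png")
y=np.radians(13.4); P=np.array([.5175,.1185]); r=.2351
prev=None
for th in range(0,65,5):
    a=np.radians(th)+np.arctan2(.006,.235)
    q=np.array([.235-r*np.cos(a), r*np.sin(a)-.006]); g=np.array([q[0]*np.cos(y),q[0]*np.sin(y),q[1]])
    print(th,np.round(g,4),np.round(g-prev,4) if prev is not None else ""); prev=g
E
```

```text
0 [-0. -0.  0.] 
5 [0.0014 0.0003 0.0205] [0.0014 0.0003 0.0205]
10 [0.0045 0.0011 0.0407] [0.0031 0.0007 0.0203]
15 [0.0093 0.0022 0.0606] [0.0048 0.0011 0.0199]
20 [0.0158 0.0038 0.08  ] [0.0065 0.0015 0.0194]
25 [0.0239 0.0057 0.0988] [0.0081 0.0019 0.0187]
30 [0.0335 0.008  0.1167] [0.0097 0.0023 0.0179]
35 [0.0447 0.0106 0.1337] [0.0111 0.0027 0.017 ]
40 [0.0572 0.0136 0.1497] [0.0125 0.003  0.0159]
45 [0.0711 0.0169 0.1644] [0.0139 0.0033 0.0148]
50 [0.0861 0.0205 0.1779] [0.015  0.0036 0.0135]
55 [0.1022 0.0244 0.19  ] [0.0161 0.0038 0.0121]
60 [0.1193 0.0284 0.2005] [0.0171 0.0041 0.0106]
```

View pics/w4.png

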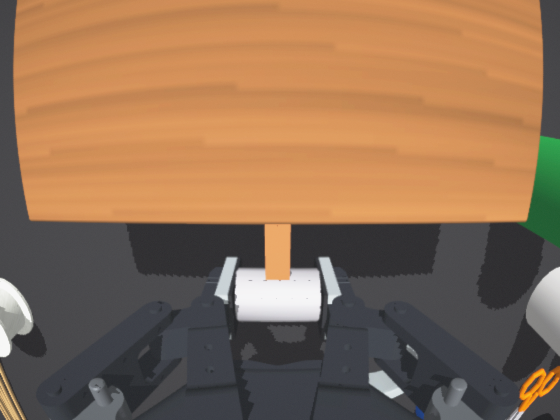

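Gripped: width 35 mm, 64 N, barrel at (278,295) between the pads. I'll lift the first 20° along the arc and relieve the sideways force.

```bash
python3 -m inch '[{"fingers":0.02,"travel":[0.0004,0.002,0.0102],"turn":[0,0,0]},{"fingers":0.02,"travel":[0.001,0.0002,0.0103],"turn":[0,0,0]},{"fingers":0.02,"travel":[0.0013,0.0003,0.0102],"turn":[0,0,0]},{"fingers":0.02,"travel":[0.0018,0.0004,0.0101],"turn":[0,0,0]},{"fingers":0.02,"travel":[0.0022,0.0005,0.01],"turn":[0,0,0]},{"fingers":0.02,"travel":[0.0026,0.0006,0.0099],"turn":[0,0,0]},{"fingers":0.02,"travel":[0.003,0.0007,0.0098],"turn":[0,0,0]},{"fingers":0.02,"travel":[0.0035,0.0008,0.0096],"turn":[0,0,0]},{"fingers":0.02,"travel":[0,0,0],"turn":[0,0,0]}]'
```

```text
t: 10.02
ee_pos: [0.5333, 0.1251, 0.1552]
eef_rot: [[0.972, 0.233, 0.0], [0.233, -0.972, 0.0], [0.0, -0.0, -1.0]]
force: [-0.6, 0.9, -5.1]
width: 0.0348
grasp_force: 61.8
```

```bash
python3 -m inch '[{"fingers":0.02,"travel":[0.0038,0.0009,0.0095],"turn":[0,0,0]},{"fingers":0.02,"travel":[0.0043,0.001,0.0092],"turn":[0,0,0]},{"fingers":0.02,"travel":[0.0047,0.0011,0.0091],"turn":[0,0,0]},{"fingers":0.02,"travel":[0.005,0.0012,0.0088],"turn":[0,0,0]},{"fingers":0.02,"travel":[0.0054,0.0013,0.0087],"turn":[0,0,0]},{"fingers":0.02,"travel":[0.0057,0.0014,0.0083],"turn":[0,0,0]},{"fingers":0.02,"travel":[0.0061,0.0015,0.0081],"turn":[0,0,0]},{"fingers":0.02,"travel":[0.0064,0.0015,0.0078],"turn":[0,0,0]},{"fingers":0.02,"travel":[0,0,0],"turn":[0,0,0]}]'
```

```text
t: 10.77
ee_pos: [0.5743, 0.1348, 0.2235]
eef_rot: [[0.973, 0.233, -0.002], [0.233, -0.973, -0.0], [-0.002, -0.0, -1.0]]
force: [-3.3, -0.7, -3.1]
width: 0.0355
grasp_force: 61.5
```

```bash
python3 -m inch '[{"fingers":0.02,"travel":[0.0068,0.0016,0.0075],"turn":[0,0,0]},{"fingers":0.02,"travel":[0.0071,0.0017,0.0073],"turn":[0,0,0]},{"fingers":0.02,"travel":[0.0074,0.0018,0.0069],"turn":[0,0,0]},{"fingers":0.02,"travel":[0.0076,0.0018,0.0066],"turn":[0,0,0]},{"fingers":0.02,"travel":[0.0079,0.0019,0.0062],"turn":[0,0,0]},{"fingers":0.02,"travel":[0.0082,0.0019,0.0059],"turn":[0,0,0]},{"fingers":0.02,"travel":[0.0085,0.002,0.0055],"turn":[0,0,0]},{"fingers":0.02,"travel":[0.0086,0.0021,0.0051],"turn":[0,0,0]},{"fingers":0.02,"travel":[0,0,0],"turn":[0,0,0]},{"fingers":0.02,"travel":[0,0,0],"turn":[0,0,0]},{"fingers":0.02,"travel":[0,0,0],"turn":[0,0,0]}]'
python3 - <<'E'
from h import *
w=cam("wrist"); save(w,"w5.png"); s=cam("scene"); save(s,"s5.png"); t=cam("top"); save(t,"t5.png")
p=get_obs(); print(p["ee_pos"],p["force"])
# expected lid-edge corners/pull for given angle
y=np.radians(13.4); X=np.array([np.cos(y),np.sin(y),0]);Y=np.array([-np.sin(y),np.cos(y),0]);Z=np.array([0,0,1.])
H=np.array([.5175,.1185,.09])+.235*X
for c,n in((s,"scene"),(t,"top"),(w,"wrist")):
  for th in(56,60,64):
    a=np.radians(th); u=-X*np.cos(a)+Z*np.sin(a); m=X*np.sin(a)+Z*np.cos(a)
    print(n,th,[np.round(proj(c,H+u*.2+m*.012+Y*k),1).tolist() for k in(-.12,.12)],"pull",np.round(proj(c,H+u*.235+m*.006),1))
out=np.hstack([s["pixels"][180:350,190:370],t["pixels"][90:260,110:290]]); 
cv2.imwrite("pics/c5.png",cv2.resize(out,(792,374),interpolation=cv2.INTER_CUBIC)[:,:,::-1])
E
```

```text
t: 11.68
ee_pos: [0.6358, 0.1494, 0.2734]
eef_rot: [[0.973, 0.233, -0.002], [0.233, -0.973, -0.0], [-0.002, -0.0, -1.0]]
force: [-2.5, -0.2, -4.3]
width: 0.035
grasp_force: 62.6
[0.63610211 0.14947945 0.27357773] [-2.56473411 -0.67444909 -6.01278335]
scene 56 [[260.9, 225.5], [331.5, 269.7]] pull [301.1 234.2]
scene 60 [[257.6, 225.7], [328.4, 270.3]] pull [297.5 234.3]
scene 64 [[254.1, 226.2], [325.2, 271.4]] pull [293.6 234.9]
top 56 [[218.1, 146.9], [129.9, 168.2]] pull [174.2 164.3]
top 60 [[216.7, 141.9], [128.2, 163.2]] pull [172.4 158.5]
top 64 [[215.4, 136.8], [126.6, 158.2]] pull [170.6 152.4]
wrist 56 [[483.9, 239.7], [76.5, 239.6]] pull [281.9 312.9]
wrist 60 [[494.2, 224.0], [66.3, 223.7]] pull [282.4 297.7]
wrist 64 [[504.3, 205.4], [56.4, 204.9]] pull [282.9 276.4]
```

View pics/c5.png

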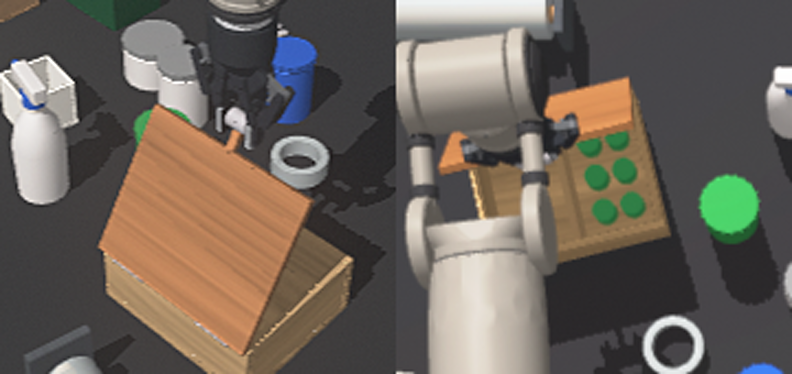

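The crops show the lid held open in the fingers near 60°, with the jars and bystanders undisturbed. I've used all my views, so I'll fit the angle numerically: wood-edge pixels in the wrist and top pictures, and the scene bias taken from the shut picture.

```bash
python3 - <<'E'
from h import *
np.set_printoptions(precision=2,suppress=True)
y=np.radians(13.4); X=np.array([np.cos(y),np.sin(y),0]);Y=np.array([-np.sin(y),np.cos(y),0]);Z=np.array([0,0,1.])
H=np.array([.5175,.1185,.09])+.235*X
def P(th,r,m_,k):
    a=np.radians(th); return H+(-X*np.cos(a)+Z*np.sin(a))*r+(X*np.sin(a)+Z*np.cos(a))*m_+Y*k
wood=lambda im:(lambda h:((h[...,0]>5)&(h[...,0]<20)&(h[...,1]>90)&(h[...,2]>60)))(cv2.cvtColor(im,cv2.COLOR_RGB2HSV).astype(int))
w=cam("wrist"); s=cam("scene"); M=wood(w["pixels"])
for k in(-.09,-.06,.06,.09):
    c=int(round(proj(w,P(60,.2,.006,k))[0])); rows=np.where(M[:300,c])[0]
    print("wrist col",c,"wood rows",rows.min(),rows.max(),{th:(round(proj(w,P(th,.2,.012,k))[1],1),round(proj(w,P(th,.2,0,k))[1],1)) for th in(56,58,60,62)})
# scene bias: shut lid corners vs image
s0=cv2.imread("pics/scene0.png")[:,:,::-1].copy()
def quad(im):
    L=wood(im); h=cv2.cvtColor(im,cv2.COLOR_RGB2HSV); 
    L=(L&(h[...,1]>105)).astype(np.uint8); L[:, :225]=0; L[:,360:]=0; L[:215]=0; L[365:]=0
    L=cv2.morphologyEx(L,cv2.MORPH_OPEN,np.ones((7,7)))
    cs,_=cv2.findContours(L,cv2.RETR_EXTERNAL,cv2.CHAIN_APPROX_NONE); c=max(cs,key=cv2.contourArea)
    return cv2.approxPolyDP(cv2.convexHull(c),5,True)[:,0]
print("shut",quad(s0).tolist(),[proj(s,P(0,r,.012,k)).round(1).tolist() for r,k in((0,-.12),(.2,-.12),(.2,.12),(0,.12))])
print("open",quad(s["pixels"]).tolist())
for th in(57,60,63): print(th,[proj(s,P(th,r,.012,k)).round(1).tolist() for r,k in((0,-.12),(.2,-.12),(.2,.12),(0,.12))])
o=get_obs(); print(np.array(o["ee_pos"])*1000)
E
```

```text
wrist col 447 wood rows 154 242 {56: (np.float64(241.7), np.float64(252.9)), 58: (np.float64(233.9), np.float64(246.4)), 60: (np.float64(225.2), np.float64(239.1)), 62: (np.float64(215.7), np.float64(231.0))}
wrist col 398 wood rows 74 245 {56: (np.float64(243.2), np.float64(254.7)), 58: (np.float64(235.0), np.float64(248.0)), 60: (np.float64(225.9), np.float64(240.4)), 62: (np.float64(216.0), np.float64(232.0))}
wrist col 165 wood rows 71 244 {56: (np.float64(243.2), np.float64(254.7)), 58: (np.float64(235.0), np.float64(248.0)), 60: (np.float64(225.9), np.float64(240.4)), 62: (np.float64(215.8), np.float64(231.9))}
wrist col 114 wood rows 143 242 {56: (np.float64(241.7), np.float64(252.9)), 58: (np.float64(233.8), np.float64(246.4)), 60: (np.float64(225.1), np.float64(239.0)), 62: (np.float64(215.5), np.float64(230.9))}
shut [[283, 256], [348, 293], [305, 338], [240, 294], [242, 285]] [[235.7, 287.6], [285.3, 251.7], [349.9, 293.2], [301.2, 336.7]]
open [[260, 230], [329, 269], [302, 339], [236, 293]]
57 [[233.1, 290.9], [260.1, 225.5], [330.7, 269.8], [298.5, 340.5]]
60 [[233.1, 291.1], [257.6, 225.7], [328.4, 270.3], [298.4, 340.7]]
63 [[233.0, 291.3], [255.0, 226.1], [326.0, 271.1], [298.3, 341.0]]
[636.3  149.53 273.7 ]
```

The three estimates (wrist, scene, arm travel) give about 59–59.6°. I'll nudge by 0.6° and let it settle.

```bash
python3 -m inch '[{"fingers":0.02,"travel":[0.0021,0.0005,0.0012],"turn":[0,0,0]},{"fingers":0.02,"travel":[0,0,0],"turn":[0,0,0]},{"fingers":0.02,"travel":[0,0,0],"turn":[0,0,0]},{"fingers":0.02,"travel":[0,0,0],"turn":[0,0,0]},{"fingers":0.02,"travel":[0,0,0],"turn":[0,0,0]},{"fingers":0.02,"travel":[0,0,0],"turn":[0,0,0]},{"fingers":0.02,"travel":[0,0,0],"turn":[0,0,0]},{"fingers":0.02,"travel":[0,0,0],"turn":[0,0,0]}]'
python3 -m inch '[{"fingers":0.02,"travel":[0,0,0],"turn":[0,0,0]},{"fingers":0.02,"travel":[0,0,0],"turn":[0,0,0]},{"fingers":0.02,"travel":[0,0,0],"turn":[0,0,0]},{"fingers":0.02,"travel":[0,0,0],"turn":[0,0,0]}]'
python3 - <<'E'
from h import *
w=cam("wrist"); h=cv2.cvtColor(w["pixels"],cv2.COLOR_RGB2HSV).astype(int)
M=(h[...,0]>5)&(h[...,0]<20)&(h[...,1]>90)&(h[...,2]>60)
print([np.where(M[:300,c])[0].max() for c in(447,398,165,114)])
t=cam("top");s=cam("scene")
for l in("tall_jar_cap_top","squat_jar_cap_top"): print([np.round(r["position"],1).tolist() for r in look_for(l,s)][:4])
E
```

```text
t: 12.6
ee_pos: [0.6389, 0.1501, 0.2752]
eef_rot: [[0.973, 0.233, -0.0], [0.233, -0.973, 0.0], [-0.0, -0.0, -1.0]]
force: [0.2, 1.2, -11.3]
width: 0.035
grasp_force: 61.7
t: 12.93
ee_pos: [0.6389, 0.1501, 0.2752]
eef_rot: [[0.973, 0.233, -0.0], [0.233, -0.973, -0.0], [-0.0, -0.0, -1.0]]
force: [1.9, 1.5, -13.8]
width: 0.0351
grasp_force: 61.5
[np.int64(243), np.int64(246), np.int64(245), np.int64(243)]
[[269.1, 209.4], [250.5, 235.6], [323.2, 206.6]]
[[259.5, 198.3], [271.6, 216.3]]
```

Force has risen to about 14 N pulling outward along the lid, so the path is about 1 mm off the arc. I'll ease it inward and recheck the angle.

```bash
python3 -m inch '[{"fingers":0.02,"travel":[0.0005,0.0001,-0.001],"turn":[0,0,0]},{"fingers":0.02,"travel":[0,0,0],"turn":[0,0,0]},{"fingers":0.02,"travel":[0,0,0],"turn":[0,0,0]},{"fingers":0.02,"travel":[0,0,0],"turn":[0,0,0]},{"fingers":0.02,"travel":[0,0,0],"turn":[0,0,0]},{"fingers":0.02,"travel":[0,0,0],"turn":[0,0,0]}]'
python3 - <<'E'
from h import *
y=np.radians(13.4); X=np.array([np.cos(y),np.sin(y),0]);Y=np.array([-np.sin(y),np.cos(y),0]);Z=np.array([0,0,1.])
H=np.array([.5175,.1185,.09])+.235*X
def P(th,r,m_,k):
    a=np.radians(th); return H+(-X*np.cos(a)+Z*np.sin(a))*r+(X*np.sin(a)+Z*np.cos(a))*m_+Y*k
w=cam("wrist"); h=cv2.cvtColor(w["pixels"],cv2.COLOR_RGB2HSV).astype(int)
M=(h[...,0]>5)&(h[...,0]<20)&(h[...,1]>90)&(h[...,2]>60)
for k in(-.09,-.06,.06,.09):
    c=int(round(proj(w,P(60,.2,.006,k))[0])); rows=np.where(M[:300,c])[0]; obs=rows.max()+.5
    g=np.arange(50,70,.1); print(c,obs,round(g[np.argmin([abs(proj(w,P(t,.2,0,k))[1]-obs) for t in g])],1))
o=get_obs(); d=np.array(o["ee_pos"])-[.5174,.1188,.0745]; print(o["force"],np.hypot(*d[:2]),d[2],np.degrees(np.arctan2(d[2]+.006,.235-np.hypot(*d[:2])))-1.46)
E
```

```text
t: 13.68
ee_pos: [0.6392, 0.1502, 0.2753]
eef_rot: [[0.973, 0.233, 0.0], [0.233, -0.973, -0.0], [0.0, 0.0, -1.0]]
force: [-3.4, 1.1, -5.7]
width: 0.035
grasp_force: 62.1
445 243.5 59.9
396 246.5 59.5
166 245.5 59.8
117 244.5 59.6
[-3.39740161  1.42982716 -4.68749345] 0.12578322899905733 0.20080587081388068 60.70090454072426
```

```bash
python3 -c "
from bench import *
print(get_obs()['joint_velocities']); print(job_done())"
```

```text
[ 0.06268078  0.08966779 -0.00810792 -0.0218417   0.03077457 -0.02549513]
the job is handed in; nothing more can be done
None
```

Job handed in at about 14 s: both grey caps pressed fully home with the chest shut, then the lid raised by its pull and held steady in the fingers at about 60° (59.5–60.7° by measurement), with the jars standing and nothing else touched as far as the pictures show.

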